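# Pin the plate stack of a cell

### The arm

A 6-joint arm with a two-finger parallel gripper is mounted at the origin on a cart in front of the work surface, level with it; the furniture and walls round the work are solid. World frame = base frame: x ahead of the robot, y to its left, z up, the work surface at z = 0. Lengths are in m, angles in rad, forces in N, time in s.
With the tool pointing down it reaches from about 0.325 to 0.85 m from the base axis. Payload 15.5 kg.
Tool frame: the origin (TCP) lies midway between the tips of the shut fingers; the grasp point (between the pads) lies 19 mm behind it (hold_point_z is the distance from the TCP to the grasp point, in m); x points along the fingers, z is the direction in which the jaws open and shut, and the axes are right-handed (so a half turn about x gives the same grasp; the last joint's range is limited). The gripper opens to 91 mm and grips with 3 to 60 N. Pads are 32 mm wide; open, the fingers measure 118 mm over their backs; the gripper's body (76 mm by 178 mm) begins 60 mm behind the grasp point.
Start: joints at [-1.248, 0.494, 1.345, -0, 1.302, -0.096], TCP at [0.254, -0.571, 0.214] pointing down, gripper open.
Joint ranges: [-2.91, 2.91], [-0.82, 2.16], [0.22, 2.67], [-1.22, 4.37], [0.12, 2.79], [-3.08, 3.08]. Speed limits (rad/s): [1.89, 1.89, 2.57, 3.01, 3.01, 3.01].

### API

Orientations are given as a rotation vector (axis times angle).
In Python, from plant import sense, capture, get_calibration, finish_job, spot_in, hold_point_z gives the robot as it stands.
- The arm moves only by the tool apply_moves, never from a script. Its argument "series" is a list of rows, each a list of 2 entries, a list of its own where there are three numbers: the shift along the tool's x, y, z in mm, then the turn about the tool's x in degrees. A call has exactly 8 rows; each row shifts and turns the commanded pose from where the row before left it, along the tool's axes as they then stand; what a row does not reach is not made up. A row lasts 1/10 s, in which the tool goes at most 50 mm and 8.59 degrees, less where a joint would pass 70% of its speed; a pose out of reach is approached as far as the arm can. A call with a gripper value outside its range is refused whole. "hand" is the finger opening in mm, from 0 to 91.2, set as the call begins (left out, the last holds). The fingers move at their own pace and stop on an object; "grip_force" is the grip in N (left out, the last holds). Time passes only in rows, so rows that do not move let the fingers close, or fill a call up. It gives the time, the measured TCP pose, the force and the opening at its end, in the units of the state.
- sense(): the state, without advancing time (a new reading comes with each control period).
- capture(name): name is "scene" or "top" or "wrist"; returns (picture, depth): 400x640x3 uint8, red, green, blue; 400x640 float32, m along the optical axis (not along the pixel's ray), 0 where there is no reading.
- get_calibration(name): a dict with "fovy" (degrees; the focal length in pixels is half the picture's height over the tangent of half this angle, whatever the lens; pixels are square), "cx", "cy" (the principal point, pixels), "k1" (the pictures are not rectified: a ray, as slopes to the right and down, at radius r is drawn at 1 + k1 r^2 times it, then the intrinsics apply), "T" (4x4, takes a point from camera to world coordinates). Camera axes: x right, y up, looking along -z (the intrinsics and any distortion apply to the point x, -y, -z); pixel columns grow to the right and rows downward; lengths in m; the calibration is good to about 2 mm. A picture is of the moment at which its call begins: read the wrist's pose just before it. get_calibration takes no time and is no camera call; for the wrist camera it gives the pose at the moment of the call.
- finish_job(): hands the job in, once; it reports no verdict.
Trained networks look in the newest picture that a camera, given by its name, has taken for a name from the list of things; names that differ only in an ending like _2 or _b are one class to them, and where a whole thing is asked for, a point or a joint stands for the part that bears it (a point fixed in the world has none). Each returns a list of dicts, best first, with "conf" (0 to 1); they miss things now and then, are a little off and sometimes report something else, mostly with a low value. They report only what shows in the picture. A call takes as long as a camera call. They do not tell look-alikes from the thing itself.
- spot_in(camera, name): "bbox" ([centre column, centre row, width, height] in pixels, round what is visible of it).
The state is a dict: "clock": time; "joint_positions": joint angles; "qd": joint speeds; "effort": joint torques, N m; "position": TCP position; "tcp_rot": TCP orientation; "wrist_force": force on the tool from outside, world axes, zero at the start; "moment": the same for the moment, N m; "finger_gap": opening from 0.0 (shut) to 1.0 (fully open).
Only numpy, scipy, OpenCV 4.12 (cv2) and the standard library are available. Lean on these libraries where they do the work, as an engineer would, in place of code of your own. Each camera call takes 0.05 s, during which the arm holds its last target.

### The job

Line up the three loose plates stacked on the assembly fixture so that their holes lie over its bore, then take the locating pin from its stand, pass it through all three plates into the bore, and turn it under light pressure until its tang drops into the hidden slot and the flange sits flat on the top plate. Leave the pin fully home, let go of it, and do not disturb the other things on the bench.

Things in the scene. Friction and masses are not known exactly. Their poses are not given: they have to be found in the camera images.
- fixture: assembly fixture fixed to the bench: metal base 110 x 110 x 32 mm with a raised seat 44 x 44 x 8 mm at its middle; origin: centre of its underside, z up. An L-shaped fence 12 mm thick, top 66 mm above the bench, stands on the +x and +y sides, inner faces 28 mm from the bore axis: plates pushed home against both have their holes over the bore. The -x and -y sides are open.
- bore (a point): centre of the bore's mouth, on the seat's top face 40 mm above the bench, axes as the fixture's. Round bore 12 mm wide, 18 mm deep; at its bottom a stiff socket has a 9.5 x 5 mm slot, centred, 16 mm deep, for the pin's tang. Its long direction lies within 0.7 rad either way of the fixture's x axis, hidden by the stack and not measured: feel for it by turning the pin.
- plate_low: 56 x 56 x 10 mm square plate with a 12 mm round through hole at its centre; origin: centre of its underside, z up through the hole, x and y along its edges. Loose, about 80 g. Metal, the lowest of the stack on the fixture.
- plate_mid: 56 x 56 x 10 mm square plate with a 12 mm round through hole at its centre; origin: centre of its underside, z up through the hole, x and y along its edges. Loose, about 80 g. White plastic, the middle one.
- plate_top: 56 x 56 x 10 mm square plate with a 12 mm round through hole at its centre; origin: centre of its underside, z up through the hole, x and y along its edges. Loose, about 80 g. Metal, the uppermost.
- pin: steel locating pin, upright in its stand; origin: centre of its lower tip, z up. From the tip: flat tang 8 (x) by 3 mm (y), 8 mm long; round shank 10 mm thick to 56 mm; flange 23 mm wide to 59 mm; knurled knob 18 mm wide to 79 mm. About 60 g. With the tang lying across the slot the flange stays 8 mm above the stack; when the tang drops in, the flange meets the top plate.
- pin_stand: grey plastic block 56 x 56 x 45 mm fixed to the bench, origin: centre of its underside; the pin stands upright in its 11.5 mm hole, which is 40 mm deep (its tip 5 mm above the bench).
- crucible: small white porcelain crucible, 41 mm wide, 32 mm high; origin: centre of its underside. A bystander.
- weighing_bottle: small clear glass weighing bottle, 36 mm wide, 52 mm high; origin: centre of its underside. A bystander.
- tape_roll: roll of tape lying flat, 68 mm wide, 18 mm high; origin: centre of its underside. A bystander.
- stopper_0: rubber stopper, 25 mm wide, 24 mm high; origin: centre of its underside. A bystander.
- dropper_0: dropper bottle with rubber teat, 37 mm wide, 96 mm high; origin: centre of its underside. A bystander.
- tweezers: steel tweezers lying flat, 132 mm long (y), 13 mm wide, 10 mm high; origin: centre of its underside. A bystander.
Things that resemble listed ones, but are neither listed nor needed, are in the scene too. Leave any blue look-alike of the plate_top alone.

How it is judged:
By the outcome, as a careful person would: the job done as asked, in the order asked, and still so for the second after the job is handed in, with the robot touching nothing.
It also fails if it takes over 70 s, if anything falls off the work surface, if the arm or the gripper's body presses on something with over 40 N, if the wrist force passes 120 N, or if a joint passes its speed limit or range.

## Working session

There is one attempt and no reset: what is moved stays moved. The work goes in short steps, Python scripts to look and compute and a tool call to move; the robot and the scene stay as the last step left them, time stands still between calls to the robot, and variables do not carry over. Pictures are saved under pics/ and viewed, and the job is handed in when it is done.

Besides the shell and the picture viewer there is one more tool, called in YAML: its name, and indented under it one key for each argument. apply_moves: Moves the arm, as the interface text tells. Its arguments: {"type":"object","properties":{"series":{"type":"array"},"hand":{"type":"number"},"grip_force":{"type":"number"}},"required":["series"]}

```bash
ls; mkdir -p pics; cat > h.py <<'E'
import numpy as np, cv2
from plant import sense, capture, get_calibration, finish_job, spot_in, hold_point_z
def K(c):
    f=200/np.tan(np.radians(c['fovy'])/2); return f
def px2w(c,u,v,d):
    f=K(c); xd=(u-c['cx'])/f; yd=(v-c['cy'])/f
    x,y=xd,yd
    for _ in range(20):
        s=1+c['k1']*(x*x+y*y); x,y=xd/s,yd/s
    p=np.array([x*d,-y*d,-d,1]); return (np.array(c['T'])@p)[:3]
def ray(c,u,v):
    o=np.array(c['T'])[:3,3]; return o,px2w(c,u,v,1.0)-o
def atz(c,u,v,z):
    o,r=ray(c,u,v); return o+r*(z-o[2])/r[2]
def w2px(c,p):
    q=np.linalg.inv(np.array(c['T']))@np.append(p,1); x=q[0]/-q[2]; y=-q[1]/-q[2]
    s=1+c['k1']*(x*x+y*y); f=K(c); return c['cx']+f*x*s, c['cy']+f*y*s
def save(n,p): cv2.imwrite('pics/'+n+'.png',cv2.cvtColor(p,cv2.COLOR_RGB2BGR))
def st():
    s=sense(); print({k:np.round(s[k],4).tolist() for k in ['clock','joint_positions','position','tcp_rot','wrist_force','moment','finger_gap']})
    return s
E
python3 - <<'E'
from h import *
st(); print(hold_point_z)
for n in ['scene','top','wrist']:
    p,d=capture(n); c=get_calibration(n); save(n+'0',p); np.savez('pics/'+n+'0.npz',p=p,d=d,**{k:c[k] for k in c})
    print(n,c['fovy'],c['cx'],c['cy'],c['k1'],np.round(c['T'],3).tolist())
E
```

```text
pics
{'clock': 0.0, 'joint_positions': [-1.2485, 0.4942, 1.3461, -0.0, 1.3025, -0.0955], 'position': [0.2535, -0.5709, 0.2134], 'tcp_rot': [0.8969, 1.3793, -0.8957], 'wrist_force': [0.4769, -0.4552, 0.1867], 'moment': [-0.0602, 0.0128, 0.0143], 'finger_gap': 1.0004}
0.0188
scene 56.413752461827414 314.60738445866735 200.36335292640328 0.0022013826252050258 [[0.451, 0.68, -0.578, -0.112], [-0.892, 0.332, -0.306, -0.371], [-0.016, 0.654, 0.757, 0.903], [0.0, 0.0, 0.0, 1.0]]
top 50.43302393844631 319.6895936753355 191.9492133615055 -0.07568644863088587 [[-0.012, 0.991, -0.131, 0.341], [-1.0, -0.014, -0.012, -0.017], [-0.013, 0.131, 0.991, 1.198], [0.0, 0.0, 0.0, 1.0]]
wrist 71.49808548536382 318.30731686511893 194.9452073542766 0.013017126750304999 [[0.406, 0.887, 0.22, 0.315], [-0.914, 0.394, 0.098, -0.544], [0.0, -0.24, 0.971, 0.385], [0.0, 0.0, 0.0, 1.0]]
```

View pics/scene0.png

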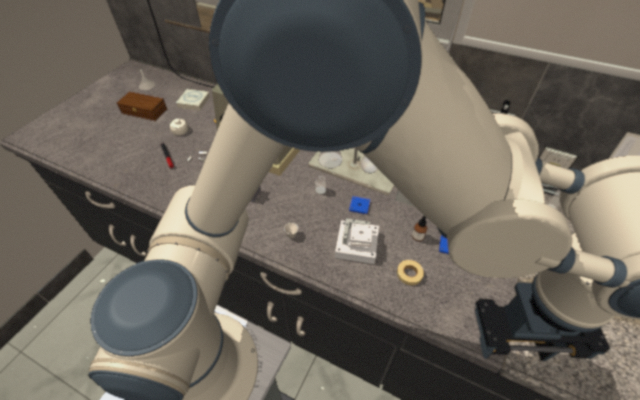

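View pics/top0.png

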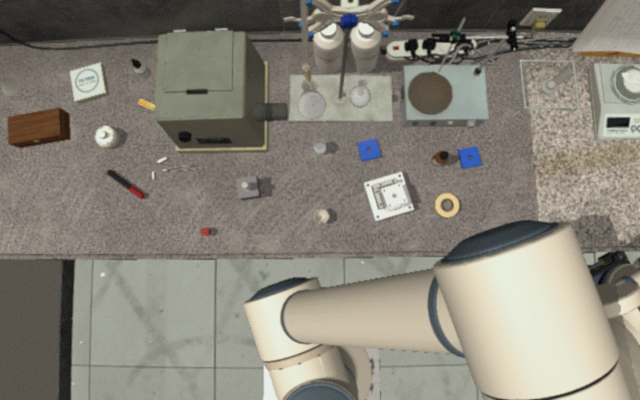

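View pics/wrist0.png

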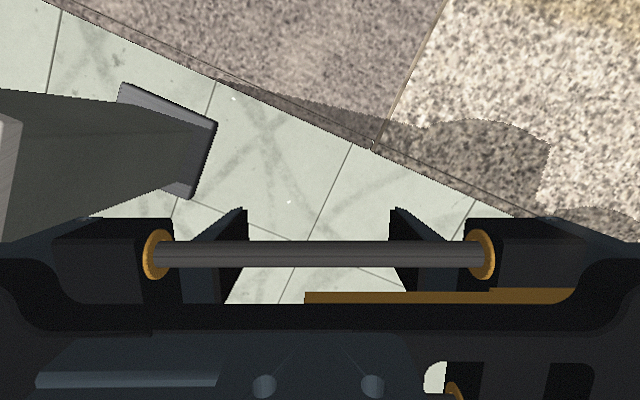

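```bash
python3 - <<'E'
from h import *
z=np.load('pics/top0.npz'); p=z['p'];d=z['d'];c={k:z[k] for k in['fovy','cx','cy','k1','T']}
a=cv2.resize(p[160:230,350:430],None,fx=7,fy=7,interpolation=cv2.INTER_CUBIC)
b=cv2.resize(p[160:230,215:275],None,fx=4,fy=4,interpolation=cv2.INTER_CUBIC)
save('fz',a); save('pz',b)
for n,u,v in [('fix',389,196),('stand',247,187),('knob',250,181),('cruc',322,215),('tape',447,205),('wb',320,148),('drop',442,158),('red',206,232)]:
    print(n,d[v,u],np.round(px2w(c,u,v,d[v,u]),3))
for u,v in [(365,186),(404,173),(413,209),(375,219)]: print(d[v,u],np.round(atz(c,u,v,.032),4))
E
```

```text
fix 1.1316953 [ 0.476 -0.189  0.072]
stand 1.1385086 [0.506 0.191 0.073]
knob 1.1667987 [0.526 0.188 0.047]
cruc 1.187737 [ 0.433 -0.009  0.012]
tape 1.1948316 [ 0.457 -0.364  0.003]
wb 1.2188962 [ 0.626 -0.006  0.006]
drop 1.1405618 [ 0.578 -0.336  0.075]
red 1.1708189 [0.388 0.313 0.027]
1.1791955 [ 0.5101 -0.1296  0.032 ]
1.2094175 [ 0.5452 -0.2394  0.032 ]
1.1943765 [ 0.4442 -0.2604  0.032 ]
1.162131 [ 0.4182 -0.1547  0.032 ]
```

View pics/fz.png

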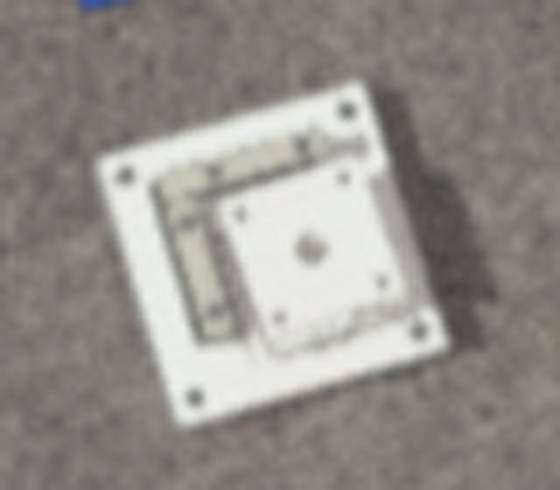

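View pics/pz.png

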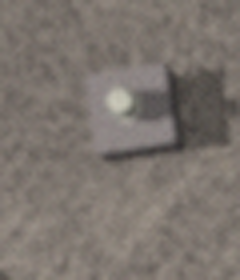

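```bash
cat >> h.py <<'E'
from scipy.spatial.transform import Rotation as R
def rot(s=None):
    s=s or sense(); return R.from_rotvec(s['tcp_rot']).as_matrix()
def plan(target,zyaw=None):
    """print tool-frame shift to target (world) and turn so tool z is at zyaw deg (mod 180), joint6 after"""
    s=sense(); M=rot(s); d=M.T@(np.array(target)-np.array(s['position']))*1000
    print('shift mm (tool x,y,z)',np.round(d,1))
    if zyaw is not None:
        cur=np.degrees(np.arctan2(M[1,2],M[0,2])); t=(cur-zyaw+90)%180-90  # +turn about tool x (down) reduces yaw
        print('cur zyaw',round(cur,2),'turn deg',round(t,2))
E
python3 - <<'E'
from h import *
print(np.round(rot(),4))
plan([.44,-.205,.25],15.5)
E
```

```text
[[-3.000e-04  9.140e-01  4.057e-01]
 [ 9.000e-04  4.057e-01 -9.140e-01]
 [-1.000e+00  1.000e-04 -9.000e-04]]
shift mm (tool x,y,z) [ -36.3  318.9 -258.9]
cur zyaw -66.06 turn deg -81.56
```

apply_moves:
  series:
    - [[-5,34,-27],0]
    - [[-5,34,-27],0]
    - [[-5,34,-27],0]
    - [[-5,34,-27],0]
    - [[-5,34,-27],0]
    - [[-5,34,-27],0]
    - [[-5,34,-27],0]
    - [[0,34,-27],0]

```text
clock: 0.95
position: [0.4152, -0.262, 0.2495]
tcp_rot: [0.896, 1.377, -0.896]
wrist_force: [1.2, -0.5, -0.5]
finger_gap: 0.998
```

```bash
python3 - <<'E'
from h import *
plan([.44,-.205,.25],-74.5)
E
```

```text
shift mm (tool x,y,z) [ -0.5  45.7 -42.1]
cur zyaw -66.08 turn deg 8.42
```

apply_moves:
  series:
    - [[0,15,-14],0]
    - [[0,15,-14],0]
    - [[0,15,-14],0]
    - [[0,0,0],4.2]
    - [[0,0,0],4.2]
    - [[0,0,0],0]
    - [[0,0,0],0]
    - [[0,0,0],0]

```text
clock: 1.75
position: [0.4386, -0.2069, 0.2489]
tcp_rot: [1.006, 1.326, -1.006]
wrist_force: [-0.1, 0.3, -0.7]
finger_gap: 1.001
```

```bash
python3 - <<'E'
from h import *
plan([.44,-.205,.25],-74.5)
c=get_calibration('wrist');p,d=capture('wrist');save('w1',p);np.savez('pics/w1.npz',p=p,d=d,**{k:c[k] for k in c})
ct=get_calibration('top');p,d=capture('top');save('t1',p)
E
```

```text
shift mm (tool x,y,z) [-1.1  1.9 -1.4]
cur zyaw -74.37 turn deg 0.13
```

View pics/w1.png

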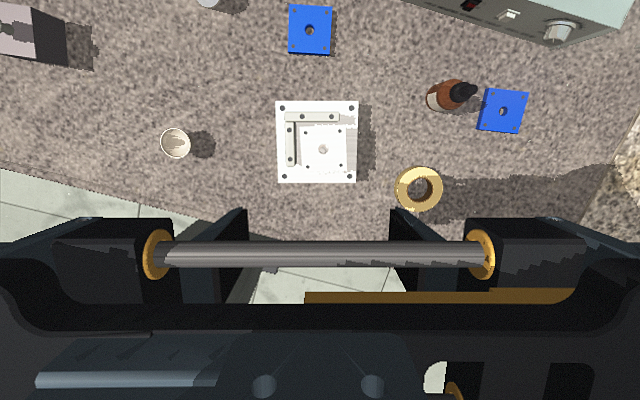

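```bash
python3 - <<'E'
from h import *
z=np.load('pics/w1.npz'); p=z['p'];d=z['d']
save('w1z',cv2.resize(p[90:190,265:370],None,fx=5.5,fy=5.5,interpolation=cv2.INTER_CUBIC))
c={k:z[k] for k in['fovy','cx','cy','k1','T']}
print(K(c))
for u,v in [(280,140),(323,160),(300,117),(340,150)]: print(u,v,np.round(px2w(c,u,v,d[v,u]),4))
E
```

```text
277.8273147644053
280 140 [ 0.4715 -0.1435  0.033 ]
323 160 [ 0.4653 -0.2058  0.0717]
300 117 [ 0.5077 -0.1645  0.0672]
340 150 [ 0.4829 -0.2228  0.0707]
```

View pics/w1z.png

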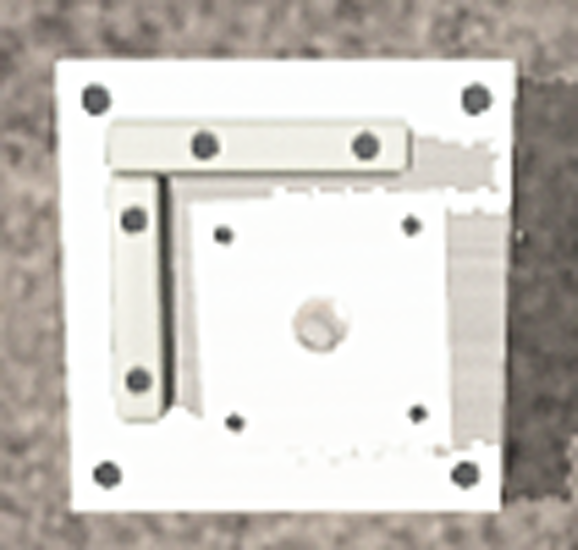

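```bash
python3 - <<'E'
from h import *
z=np.load('pics/w1.npz');c={k:z[k] for k in['fovy','cx','cy','k1','T']}
def P(a,zz): return np.array([atz(c,265+(x+.5)/5.5-.5,90+(y+.5)/5.5-.5,zz)[:2] for x,y in a])
f=P([(96,99),(476,99),(465,474),(107,474)],.032); g=P([(55,60),(515,60),(500,510),(73,510)],.032)
for q in (f,g):
    print(q.mean(0),[round(float(np.linalg.norm(q[i]-q[(i+1)%4])),4) for i in range(4)])
    for a,b in((3,0),(2,1)): print(np.degrees(np.arctan2(*(q[b]-q[a])[::-1])))
    for a,b in((1,0),(2,3)): print(np.degrees(np.arctan2(*(q[b]-q[a])[::-1]))-90)
h=P([(320,325)],.07); t=P([(223,235),(411,225),(417,413),(235,422)],.07)
print('hole',h,'screws',t.mean(0))
for a,b in((3,0),(2,1)): print(np.degrees(np.arctan2(*(t[b]-t[a])[::-1])))
for q in P([(108,120),(410,120),(410,172),(112,172),(163,172),(163,418),(115,420)],.066): print('fence',q)
E
```

```text
[ 0.48143255 -0.19274995] [0.0922, 0.0922, 0.0922, 0.0921]
15.578123541544102
15.55272200972183
15.658586523616776
15.642783911877075
[ 0.48118407 -0.19276455] [0.111, 0.1106, 0.1106, 0.1105]
15.855203583957216
15.659618438013425
15.660431895512446
15.641140328993146
hole [[ 0.47859424 -0.20173762]] screws [ 0.47864923 -0.20207535]
18.75600843076752
18.589234617946133
fence [ 0.50889435 -0.144222  ]
fence [ 0.52701154 -0.20882612]
fence [ 0.51633508 -0.21203264]
fence [ 0.49831609 -0.1477641 ]
fence [ 0.50140453 -0.15875684]
fence [ 0.44784841 -0.17254239]
fence [ 0.44437881 -0.16189805]
```

```bash
cat >> h.py <<'E'
B=np.array([.4813,-.1928]); YAW=np.radians(15.62)
def F(x,y,z):  # fixture mm -> world m
    c,s=np.cos(YAW),np.sin(YAW); return np.array([B[0]+(c*x-s*y)/1000,B[1]+(s*x+c*y)/1000,z/1000])
def toF(p):
    d=np.array(p)[:2]-B; c,s=np.cos(YAW),np.sin(YAW); return np.array([c*d[0]+s*d[1],-s*d[0]+c*d[1]])*1000
E
python3 - <<'E'
from h import *
plan(F(-2,2,120),-74.38)
E
```

```text
shift mm (tool x,y,z) [128.9  43.   -4.1]
cur zyaw -74.41 turn deg -0.03
```

Over the stack first, then down to 50 mm before the final descent.

apply_moves:
  series:
    - [[16,11,-1],0]
    - [[20,11,-1],0]
    - [[20,11,-1],0]
    - [[20,10,-1],0]
    - [[20,0,0],0]
    - [[20,0,0],0]
    - [[13,0,0],0]
    - [[0,0,0],0]

```text
clock: 2.65
position: [0.4781, -0.1911, 0.1185]
tcp_rot: [1.007, 1.329, -1.008]
wrist_force: [0.9, 0.1, 0.6]
finger_gap: 0.998
```

```bash
python3 - <<'E'
from h import *
plan(F(-2,2,37),-74.38);st()
c=get_calibration('wrist');p,d=capture('wrist');save('w2',p)
E
```

```text
shift mm (tool x,y,z) [81.5  0.8  0.7]
cur zyaw -74.43 turn deg -0.05
{'clock': 2.65, 'joint_positions': [-0.4962, 0.465, 1.7243, -0.0, 0.9553, 0.803], 'position': [0.4781, -0.1911, 0.1185], 'tcp_rot': [1.0068, 1.3285, -1.0076], 'wrist_force': [0.9292, 0.0553, 0.6279], 'moment': [-0.034, 0.0381, -0.0214], 'finger_gap': 0.9979}
```

View pics/w2.png

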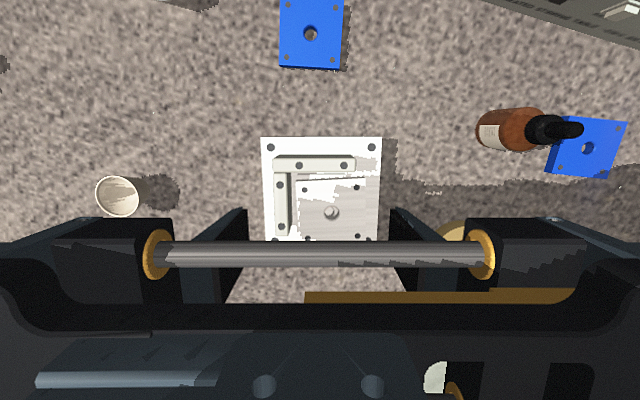

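apply_moves:
  series:
    - [[12,0,0],0]
    - [[12,0,0],0]
    - [[12,0,0],0]
    - [[10,0,0],0]
    - [[8,0,0],0]
    - [[6,0,0],0]
    - [[4,0,0],0]
    - [[0,0,0],0]

```text
clock: 3.5
position: [0.4789, -0.1914, 0.0555]
tcp_rot: [1.007, 1.326, -1.007]
wrist_force: [-0.2, 0.2, 0.1]
finger_gap: 0.998
```

apply_moves:
  series:
    - [[4,0,0],0]
    - [[4,0,0],0]
    - [[3,0,0],0]
    - [[3,0,0],0]
    - [[2,0,0],0]
    - [[1,0,0],0]
    - [[0,0,0],0]
    - [[0,0,0],0]

```text
clock: 4.3
position: [0.479, -0.1914, 0.039]
tcp_rot: [1.007, 1.325, -1.007]
wrist_force: [0.4, -0.2, -0.2]
finger_gap: 1.002
```

```bash
python3 - <<'E'
from h import *
plan(F(-2,2,37),-74.38);st()
E
```

```text
shift mm (tool x,y,z) [ 2.  -0.2 -0.1]
cur zyaw -74.46 turn deg -0.08
{'clock': 4.3, 'joint_positions': [-0.496, 0.5926, 1.7898, 0.0, 0.7591, 0.8036], 'position': [0.479, -0.1914, 0.039], 'tcp_rot': [1.0071, 1.3253, -1.0071], 'wrist_force': [0.405, -0.2269, -0.2083], 'moment': [0.0088, 0.0132, 0.0055], 'finger_gap': 1.0019}
```

apply_moves:
  series:
    - [[2,0,-1],0]
    - [[0,0,-1],0]
    - [[0,0,-1],0]
    - [[0,0,-1],0]
    - [[0,0,0],0]
    - [[0,0,0],0]
    - [[0,0,0],0]
    - [[0,0,0],0]

```text
clock: 5.1
position: [0.4779, -0.1876, 0.0369]
tcp_rot: [1.007, 1.325, -1.007]
wrist_force: [-0.1, -0.9, 0.1]
finger_gap: 1.0
```

apply_moves:
  series:
    - [[0,0,0],0]
    - [[0,0,0],0]
    - [[0,0,0],0]
    - [[0,0,0],0]
    - [[0,0,0],0]
    - [[0,0,0],0]
    - [[0,0,0],0]
    - [[0,0,0],0]
  hand: 72
  grip_force: 10

```text
clock: 5.9
position: [0.478, -0.1876, 0.037]
tcp_rot: [1.007, 1.325, -1.007]
wrist_force: [0.7, -1.8, 0.5]
finger_gap: 0.788
```

```bash
python3 - <<'E'
from h import *
s=st();print(toF(s['position']),s['finger_gap']*91.2)
c=get_calibration('wrist');p,d=capture('wrist');save('w3',p)
E
```

```text
{'clock': 5.9, 'joint_positions': [-0.4904, 0.5941, 1.797, 0.0, 0.7503, 0.8092], 'position': [0.478, -0.1876, 0.037], 'tcp_rot': [1.0071, 1.3252, -1.0071], 'wrist_force': [0.6993, -1.8473, 0.5339], 'moment': [-0.325, -0.0676, 0.0159], 'finger_gap': 0.7885}
[-1.75898671  5.86573925] 71.90665175112521
```

View pics/w3.png

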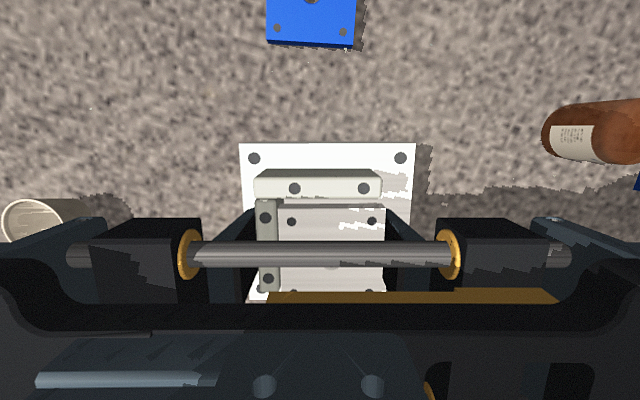

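apply_moves:
  series:
    - [[0,0,0],0]
    - [[0,0,0],0]
    - [[0,0,0],0]
    - [[0,0,0],0]
    - [[0,0,0],0]
    - [[0,0,0],0]
    - [[0,0,0],0]
    - [[0,0,0],0]
  hand: 62
  grip_force: 15

```text
clock: 6.75
position: [0.4779, -0.1876, 0.0369]
tcp_rot: [1.007, 1.325, -1.007]
wrist_force: [-0.5, -5.4, 1.3]
finger_gap: 0.758
```

```bash
python3 - <<'E'
from h import *
s=st();print(toF(s['position']),s['finger_gap']*91.2, rot().T@s['wrist_force'])
c=get_calibration('wrist');p,d=capture('wrist');save('w4',p)
E
```

```text
{'clock': 6.75, 'joint_positions': [-0.4904, 0.5941, 1.7971, -0.0001, 0.7504, 0.8093], 'position': [0.4779, -0.1876, 0.0369], 'tcp_rot': [1.0071, 1.3253, -1.0072], 'wrist_force': [-0.4963, -5.3808, 1.2687], 'moment': [-0.7855, 0.1878, -0.2249], 'finger_gap': 0.7575}
[-1.85710251  5.87476074] 69.08807136386643 [-1.26831861 -1.91941671  5.0512968 ]
```

View pics/w4.png

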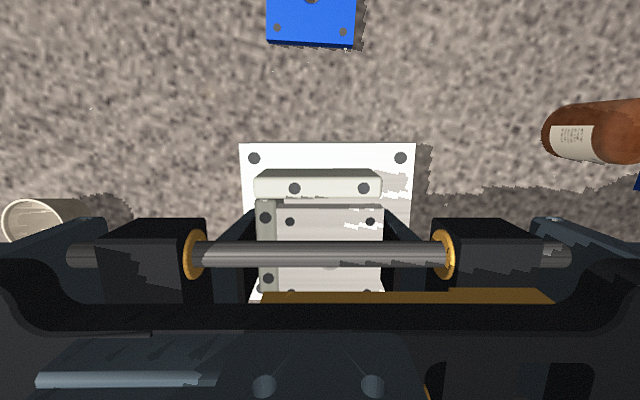

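apply_moves:
  series:
    - [[0,0,0.5],0]
    - [[0,0,0],0]
    - [[0,0,0],0]
    - [[0,0,0.5],0]
    - [[0,0,0],0]
    - [[0,0,0],0]
    - [[0,0,0],0]
    - [[0,0,0],0]
  grip_force: 15

```text
clock: 7.6
position: [0.4779, -0.1877, 0.0369]
tcp_rot: [1.008, 1.327, -1.007]
wrist_force: [0.8, 8.8, 6.3]
finger_gap: 0.757
```

```bash
python3 - <<'E'
from h import *
s=st();print(toF(s['position']),s['finger_gap']*91.2, rot().T@s['wrist_force'])
E
```

```text
{'clock': 7.6, 'joint_positions': [-0.4911, 0.5945, 1.7963, 0.0011, 0.752, 0.8078], 'position': [0.4779, -0.1877, 0.0369], 'tcp_rot': [1.0079, 1.3266, -1.007], 'wrist_force': [0.8269, 8.7921, 6.3046], 'moment': [1.3011, -0.1781, -0.2912], 'finger_gap': 0.7571}
[-1.9132641   5.83477272] 69.05070487435941 [-6.29462688  3.14881361 -8.25813535]
```

apply_moves:
  series:
    - [[0,0,-0.6],0]
    - [[0,0,0],0]
    - [[0,0,0],0]
    - [[0,0,0],0]
    - [[-10,0,0],0]
    - [[-15,0,0],0]
    - [[-20,0,0],0]
    - [[-20,0,0],0]
  hand: 91

```text
clock: 8.4
position: [0.4779, -0.188, 0.1032]
tcp_rot: [1.007, 1.325, -1.007]
wrist_force: [-0.2, 0.1, 0.2]
finger_gap: 0.997
```

```bash
python3 - <<'E'
from h import *
s=st();plan(F(-40,5,110))
E
```

```text
{'clock': 8.4, 'joint_positions': [-0.491, 0.4853, 1.7445, -0.0, 0.9118, 0.8087], 'position': [0.4779, -0.188, 0.1032], 'tcp_rot': [1.0071, 1.3254, -1.0072], 'wrist_force': [-0.1755, 0.0597, 0.2139], 'moment': [0.0132, -0.0022, 0.0139], 'finger_gap': 0.9968}
shift mm (tool x,y,z) [ -6.8 -38.1   0.6]
```

apply_moves:
  series:
    - [[0,0,0],-8.5]
    - [[0,0,0],-8.5]
    - [[0,0,0],-8.5]
    - [[0,0,0],-8.5]
    - [[0,0,0],-8.5]
    - [[0,0,0],-8.5]
    - [[0,0,0],-8.5]
    - [[0,0,0],-8.5]

```text
clock: 9.2
position: [0.4781, -0.188, 0.1026]
tcp_rot: [0.084, 1.569, -0.084]
wrist_force: [0.3, 0.3, 0.3]
finger_gap: 0.998
```

apply_moves:
  series:
    - [[0,0,0],-8.5]
    - [[0,0,0],-8.5]
    - [[0,0,0],-5]
    - [[0,0,0],0]
    - [[0,0,0],0]
    - [[0,0,0],0]
    - [[0,0,0],0]
    - [[0,0,0],0]

```text
clock: 10.0
position: [0.478, -0.1879, 0.1019]
tcp_rot: [-0.212, 1.56, 0.212]
wrist_force: [-0.7, 0.6, -0.1]
finger_gap: 0.999
```

```bash
python3 - <<'E'
from h import *
s=st();plan(F(3,-2,37),15.62)
c=get_calibration('wrist');p,d=capture('wrist');save('w5',p)
E
```

```text
{'clock': 10.0, 'joint_positions': [-0.4909, 0.4874, 1.7455, 0.0, 0.9087, -0.7613], 'position': [0.478, -0.1879, 0.1019], 'tcp_rot': [-0.2122, 1.5604, 0.2123], 'wrist_force': [-0.6984, 0.5876, -0.1372], 'moment': [0.026, -0.141, -0.033], 'finger_gap': 0.9989}
shift mm (tool x,y,z) [64.9 -7.5  4.9]
cur zyaw 15.49 turn deg -0.13
```

View pics/w5.png

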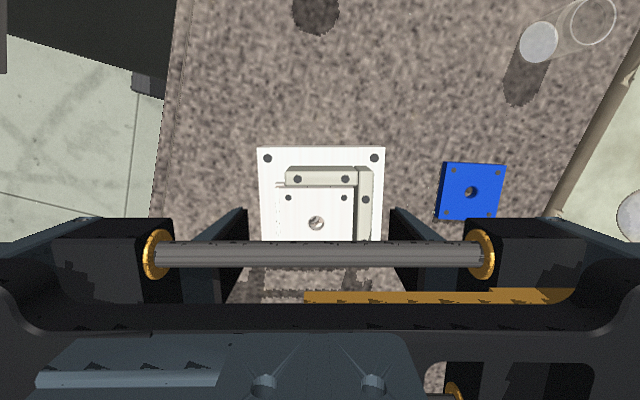

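apply_moves:
  series:
    - [[0,-4,2.5],0]
    - [[0,-3.5,2.5],0]
    - [[12,0,0],0]
    - [[12,0,0],0]
    - [[10,0,0],0]
    - [[8,0,0],0]
    - [[5,0,0],0]
    - [[3,0,0],0]

```text
clock: 10.85
position: [0.4847, -0.1937, 0.0513]
tcp_rot: [-0.213, 1.561, 0.213]
wrist_force: [-0.3, 0.2, -0.3]
finger_gap: 0.998
```

apply_moves:
  series:
    - [[4,0,0],0]
    - [[4,0,0],0]
    - [[3,0,0],0]
    - [[3,0,0],0]
    - [[0.5,0,1],0]
    - [[0,0,1],0]
    - [[0,0,1],0]
    - [[0,0,0],0]

```text
clock: 11.65
position: [0.488, -0.1931, 0.0376]
tcp_rot: [-0.213, 1.56, 0.213]
wrist_force: [0.4, -0.0, -0.5]
finger_gap: 0.998
```

```bash
python3 - <<'E'
from h import *
s=st();plan(F(6,-2,37),15.62);print(toF(s['position']))
E
```

```text
{'clock': 11.65, 'joint_positions': [-0.4905, 0.6027, 1.7688, 0.0001, 0.7697, -0.7619], 'position': [0.488, -0.1931, 0.0376], 'tcp_rot': [-0.2131, 1.5599, 0.2128], 'wrist_force': [0.4221, -0.0102, -0.5008], 'moment': [-0.008, -0.0682, -0.0027], 'finger_gap': 0.9982}
shift mm (tool x,y,z) [ 0.6  0.1 -0.4]
cur zyaw 15.54 turn deg -0.08
[ 6.41829249 -2.06984885]
```

apply_moves:
  series:
    - [[0,0,-0.4],0]
    - [[0,0,0],0]
    - [[0,0,0],0]
    - [[0,0,0],0]
    - [[0,0,0],0]
    - [[0,0,0],0]
    - [[0,0,0],0]
    - [[0,0,0],0]
  hand: 71
  grip_force: 15

```text
clock: 12.45
position: [0.4866, -0.1931, 0.0374]
tcp_rot: [-0.213, 1.562, 0.213]
wrist_force: [-5.7, -2.3, 4.6]
finger_gap: 0.776
```

apply_moves:
  series:
    - [[0,0,0],0]
    - [[0,0,0],0]
    - [[0,0,0],0]
    - [[0,0,0],0]
    - [[0,0,0],0]
    - [[0,0,0],0]
    - [[0,0,0],0]
    - [[0,0,0],0]
  hand: 62
  grip_force: 15

```text
clock: 13.25
position: [0.4872, -0.193, 0.0374]
tcp_rot: [-0.213, 1.561, 0.213]
wrist_force: [-2.0, 5.2, 5.5]
finger_gap: 0.758
```

```bash
python3 - <<'E'
from h import *
s=st();print(toF(s['position']),s['finger_gap']*91.2, rot().T@s['wrist_force'])
E
```

```text
{'clock': 13.25, 'joint_positions': [-0.4912, 0.6025, 1.7702, 0.0002, 0.7693, -0.7625], 'position': [0.4872, -0.193, 0.0374], 'tcp_rot': [-0.2126, 1.5606, 0.2131], 'wrist_force': [-1.9991, 5.1618, 5.5423], 'moment': [0.6922, 0.6767, 0.0601], 'finger_gap': 0.7578}
[ 5.64331095 -1.74069863] 69.10832555047456 [-5.54008881  5.51077663 -0.5446377 ]
```

apply_moves:
  series:
    - [[0,0,0],0]
    - [[0,0,0],0]
    - [[0,0,0],0]
    - [[-10,0,0],0]
    - [[-20,0,0],0]
    - [[-30,0,0],0]
    - [[-30,-20,0],0]
    - [[-10,-30,0],0]
  hand: 91

```text
clock: 14.05
position: [0.5017, -0.2415, 0.1412]
tcp_rot: [-0.216, 1.557, 0.212]
wrist_force: [1.5, -0.3, -0.6]
finger_gap: 0.995
```

```bash
python3 - <<'E'
from h import *
s=st()
c=get_calibration('wrist');p,d=capture('wrist');save('w6',p);np.savez('pics/w6.npz',p=p,d=d,**{k:c[k] for k in c})
u,v=w2px(c,F(0,0,70)); print(u,v); u,v=int(u),int(v)
save('w6z',cv2.resize(p[max(v-60,0):v+50,u-60:u+60],None,fx=5,fy=5,interpolation=cv2.INTER_CUBIC)); print(max(v-60,0),u-60)
E
```

```text
{'clock': 14.05, 'joint_positions': [-0.556, 0.4806, 1.6054, 0.0002, 1.0521, -0.8288], 'position': [0.5017, -0.2415, 0.1412], 'tcp_rot': [-0.2157, 1.5573, 0.2123], 'wrist_force': [1.5364, -0.3376, -0.5925], 'moment': [0.0014, -0.1207, -0.0217], 'finger_gap': 0.9953}
310.53867965092275 143.66095158032488
83 250
```

View pics/w6.png

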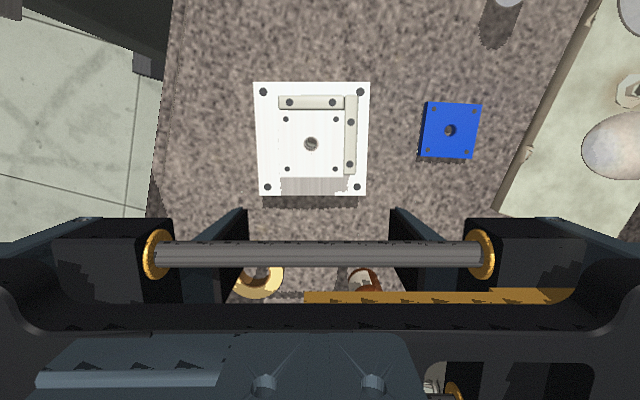

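View pics/w6z.png

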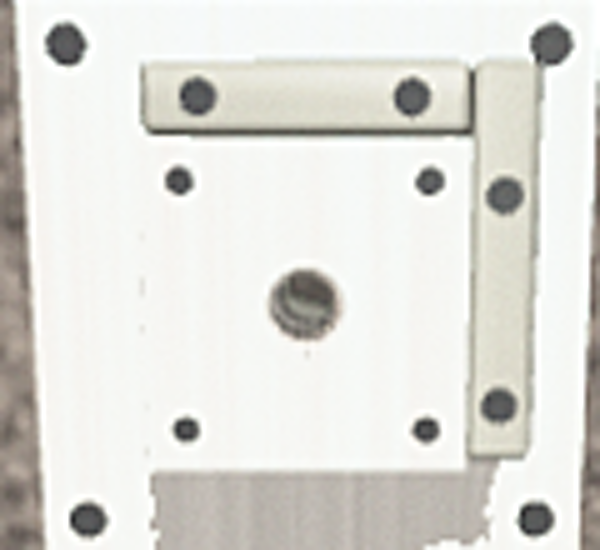

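```bash
sed -i 's/^B=.*; /B=np.array([.4811,-.1930]); /' h.py; python3 - <<'E'
from h import *
plan([.53,.12,.20],15.6)
E
```

```text
shift mm (tool x,y,z) [-59.8 345.9 123.6]
cur zyaw 15.54 turn deg -0.06
```

apply_moves:
  series:
    - [[-15,30,10],0]
    - [[-15,45,15],0]
    - [[-15,45,15],0]
    - [[-15,45,15],0]
    - [[0,45,15],0]
    - [[0,45,15],0]
    - [[0,45,15],0]
    - [[0,35,15],0]

```text
clock: 14.9
position: [0.5212, 0.1147, 0.1981]
tcp_rot: [-0.213, 1.56, 0.214]
wrist_force: [0.2, -1.6, -0.2]
finger_gap: 0.998
```

apply_moves:
  series:
    - [[0,10,5],0]
    - [[0,0,0],0]
    - [[0,0,0],0]
    - [[0,0,0],0]
    - [[0,0,0],0]
    - [[0,0,0],0]
    - [[0,0,0],0]
    - [[0,0,0],0]

```text
clock: 15.7
position: [0.5239, 0.123, 0.1974]
tcp_rot: [-0.213, 1.56, 0.213]
wrist_force: [-0.4, 0.7, 0.8]
finger_gap: 0.993
```

```bash
python3 - <<'E'
from h import *
s=st()
c=get_calibration('wrist');p,d=capture('wrist');save('w7',p);np.savez('pics/w7.npz',p=p,d=d,**{k:c[k] for k in c})
print(spot_in('wrist','pin')[:3],spot_in('wrist','pin_stand')[:2])
E
```

```text
{'clock': 15.7, 'joint_positions': [0.1195, 0.3901, 1.5814, -0.0, 1.1702, -0.1513], 'position': [0.5239, 0.123, 0.1974], 'tcp_rot': [-0.2126, 1.5604, 0.2126], 'wrist_force': [-0.3683, 0.6915, 0.7723], 'moment': [0.0199, -0.1315, -0.006], 'finger_gap': 0.9928}
[{'bbox': [324.4, 120.6, 20.8, 17.8], 'conf': 0.73}] [{'bbox': [325.4, 119.7, 54.7, 54.7], 'conf': 0.69}]
```

View pics/w7.png

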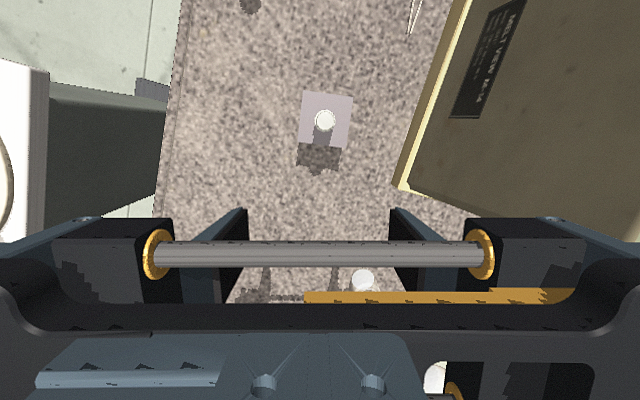

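```bash
python3 - <<'E'
from h import *
z=np.load('pics/w7.npz');p=z['p'];d=z['d'];c={k:z[k] for k in['fovy','cx','cy','k1','T']}
save('w7z',cv2.resize(p[80:160,285:425],None,fx=5.5,fy=5.5,interpolation=cv2.INTER_CUBIC))
print('knob',atz(c,324.5,119.7,.084), px2w(c,324,120,d[120,324]))
W=np.full((400,640,3),np.nan)
for v in range(0,215,3):
  for u in range(0,640,3):
    if d[v,u]>0: W[v,u]=px2w(c,u,v,d[v,u])
for v in range(6,210,24):
    r=W[v,::3][130:210] if False else W[v]
    m=(r[:,2]>.02)&(np.arange(640)>380)
    if m.any(): i=np.where(m)[0][0]; print(v,i,np.round(r[i],3), 'maxz',np.nanmax(r[380:,2]).round(3))
E
```

```text
knob [0.51021009 0.19522568 0.084     ] [0.50981677 0.19482709 0.08361043]
6 453 [0.614 0.35  0.021] maxz 0.221
30 447 [0.614 0.323 0.029] maxz 0.228
54 438 [0.613 0.298 0.03 ] maxz 0.232
78 429 [0.614 0.273 0.026] maxz 0.238
102 420 [0.614 0.246 0.024] maxz 0.242
126 411 [0.614 0.218 0.021] maxz 0.247
150 405 [0.614 0.189 0.03 ] maxz 0.251
174 396 [0.615 0.158 0.027] maxz 0.257
198 432 [0.657 0.144 0.052] maxz 0.261
```

View pics/w7z.png

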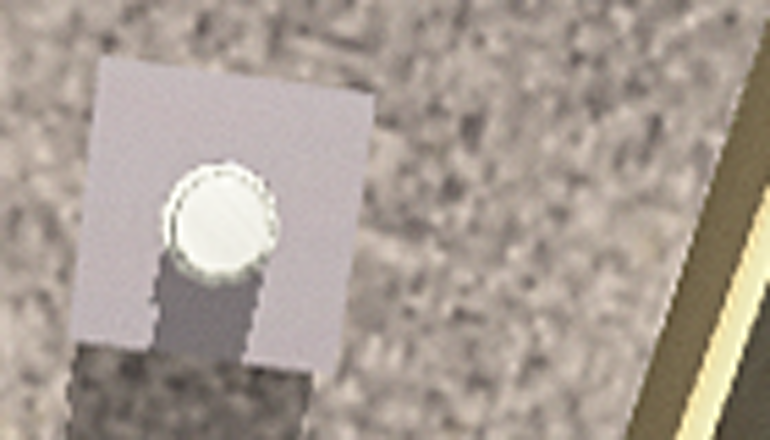

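apply_moves:
  series:
    - [[0,0,0],6]
    - [[0,0,0],6]
    - [[0,0,0],6]
    - [[0,0,0],6]
    - [[0,0,0],6]
    - [[0,0,0],6]
    - [[0,0,0],6]
    - [[0,0,0],3]
  hand: 45

```text
clock: 16.65
position: [0.524, 0.1232, 0.1974]
tcp_rot: [0.406, 1.532, -0.406]
wrist_force: [-0.1, 0.2, -0.4]
finger_gap: 0.492
```

```bash
python3 - <<'E'
from h import *
s=st();plan([.51,.195,.066],-30)
E
```

```text
{'clock': 16.65, 'joint_positions': [0.1201, 0.3901, 1.5813, -0.0, 1.1702, 0.6384], 'position': [0.524, 0.1232, 0.1974], 'tcp_rot': [0.4062, 1.5324, -0.4063], 'wrist_force': [-0.1076, 0.2348, -0.3524], 'moment': [0.0545, -0.0054, 0.0095], 'finger_gap': 0.4923}
shift mm (tool x,y,z) [131.4  55.4 -47.7]
cur zyaw -29.7 turn deg 0.3
```

apply_moves:
  series:
    - [[6,11,-9.5],0]
    - [[10,11,-9.5],0]
    - [[10,11,-9.5],0]
    - [[10,11,-9.5],0]
    - [[10,11.4,-9.7],0]
    - [[6,0,0],0]
    - [[0,0,0],0]
    - [[0,0,0],0]

```text
clock: 17.45
position: [0.5098, 0.1947, 0.1454]
tcp_rot: [0.403, 1.533, -0.403]
wrist_force: [0.8, 0.2, -0.1]
finger_gap: 0.493
```

```bash
python3 - <<'E'
from h import *
s=st();plan([.51,.195,.066],-30)
c=get_calibration('wrist');p,d=capture('wrist');save('w8',p)
print(w2px(c,[.51,.195,.084]))
E
```

```text
{'clock': 17.45, 'joint_positions': [0.2556, 0.4631, 1.6247, -0.0002, 1.0539, 0.7698], 'position': [0.5098, 0.1947, 0.1454], 'tcp_rot': [0.4028, 1.533, -0.4031], 'wrist_force': [0.8027, 0.1941, -0.096], 'moment': [-0.0137, -0.0271, -0.0002], 'finger_gap': 0.4931}
shift mm (tool x,y,z) [79.4  0.4  0. ]
cur zyaw -29.45 turn deg 0.55
(np.float64(318.286551004317), np.float64(205.13298677316493))
```

View pics/w8.png

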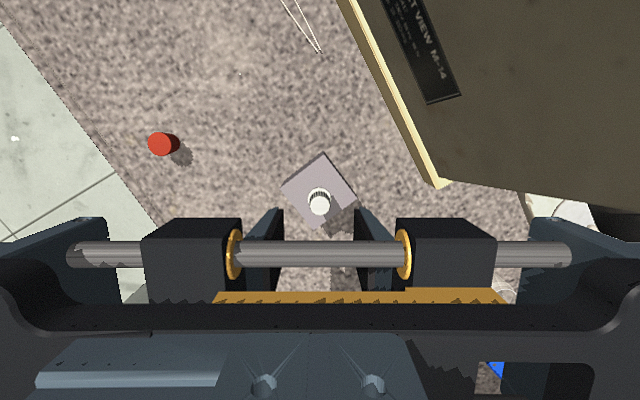

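apply_moves:
  series:
    - [[12,0,0],0]
    - [[14,0,0],0]
    - [[14,0,0],0]
    - [[14,0,0],0]
    - [[12,0,0],0]
    - [[8,0,0],0]
    - [[4,0,0],0]
    - [[0,0,0],0]

```text
clock: 18.3
position: [0.5096, 0.1948, 0.0671]
tcp_rot: [0.403, 1.533, -0.403]
wrist_force: [0.6, -0.2, 0.4]
finger_gap: 0.495
```

```bash
python3 - <<'E'
from h import *
s=st();plan([.51,.195,.067])
E
```

```text
{'clock': 18.3, 'joint_positions': [0.2557, 0.5747, 1.6961, 0.0, 0.8713, 0.77], 'position': [0.5096, 0.1948, 0.0671], 'tcp_rot': [0.4029, 1.5334, -0.4033], 'wrist_force': [0.5841, -0.2066, 0.3898], 'moment': [-0.0422, -0.0456, -0.0154], 'finger_gap': 0.495}
shift mm (tool x,y,z) [0.1 0.4 0.3]
```

apply_moves:
  series:
    - [[0,0,0],0]
    - [[0,0,0],0]
    - [[0,0,0],0]
    - [[0,0,0],0]
    - [[0,0,0],0]
    - [[0,0,0],0]
    - [[0,0,0],0]
    - [[0,0,0],0]
  hand: 12
  grip_force: 30

```text
clock: 19.1
position: [0.5098, 0.1949, 0.0676]
tcp_rot: [0.403, 1.533, -0.403]
wrist_force: [-0.5, -0.6, 4.0]
finger_gap: 0.185
```

```bash
python3 - <<'E'
from h import *
s=st();print(s['finger_gap']*91.2,rot().T@s['wrist_force'])
E
```

```text
{'clock': 19.1, 'joint_positions': [0.2558, 0.5739, 1.6958, -0.0, 0.8716, 0.77], 'position': [0.5098, 0.1949, 0.0676], 'tcp_rot': [0.4032, 1.5326, -0.4029], 'wrist_force': [-0.4783, -0.5985, 3.9534], 'moment': [-0.0333, -0.0566, -0.026], 'finger_gap': 0.1852}
16.88696039212105 [-3.95361542 -0.75540923 -0.12098974]
```

apply_moves:
  series:
    - [[-5,0,0],0]
    - [[-10,0,0],0]
    - [[-15,0,0],0]
    - [[-18,0,0],0]
    - [[-18,0,0],0]
    - [[-18,0,0],0]
    - [[-18,0,0],0]
    - [[-8,0,0],0]

```text
clock: 19.9
position: [0.5102, 0.195, 0.1795]
tcp_rot: [0.404, 1.531, -0.402]
wrist_force: [0.7, -0.3, -0.7]
finger_gap: 0.19
```

```bash
python3 - <<'E'
from h import *
s=st();print(s['finger_gap']*91.2,rot().T@s['wrist_force'])
p,d=capture('top');save('t2',p[100:280,180:460])
p,d=capture('wrist');save('w9',p)
plan(F(0,0,180))
E
```

```text
{'clock': 19.9, 'joint_positions': [0.2558, 0.4204, 1.5866, -0.0, 1.1323, 0.77], 'position': [0.5102, 0.195, 0.1795], 'tcp_rot': [0.4037, 1.531, -0.4021], 'wrist_force': [0.694, -0.3233, -0.74], 'moment': [-0.066, -0.066, -0.0072], 'finger_gap': 0.1896}
17.290985890145652 [0.74126379 0.05865912 0.76214351]
shift mm (tool x,y,z) [  -1.7 -352.1  165.6]
```

View pics/w9.png

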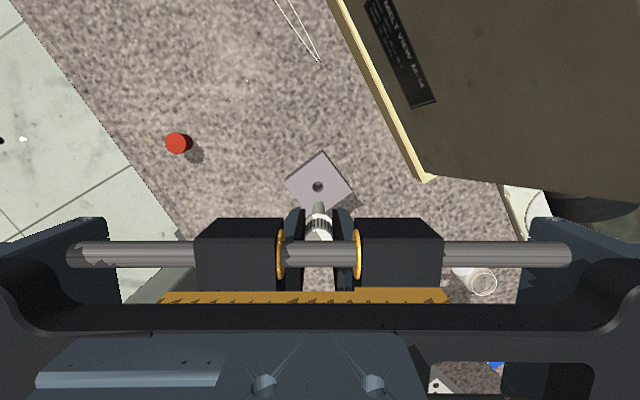

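```bash
python3 - <<'E'
from h import *
s=sense();M=rot();c=get_calibration('wrist')
p=cv2.imread('pics/w9.png')
z=cv2.resize(p[170:270,260:380],None,fx=6,fy=6,interpolation=cv2.INTER_CUBIC)
P=np.array(s['position'])
for h,r in((-.0625+.008,.005),(-.0066,.0115),(-.0035,.0115),(-.0035,.009),(.0165,.009)):
    pts=[]
    for a in np.linspace(0,2*np.pi,60):
        q=P-M[:,0]*h+r*(np.cos(a)*M[:,1]+np.sin(a)*M[:,2]); u,v=w2px(c,q); pts.append([(u-260)*6+2.5,(v-170)*6+2.5])
    cv2.polylines(z,[np.int32(pts)],True,(0,0,255) if h>0 else (0,200,0),1)
cv2.imwrite('pics/w9z.png',z)
E
```

```text
(no output)
```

View pics/w9z.png

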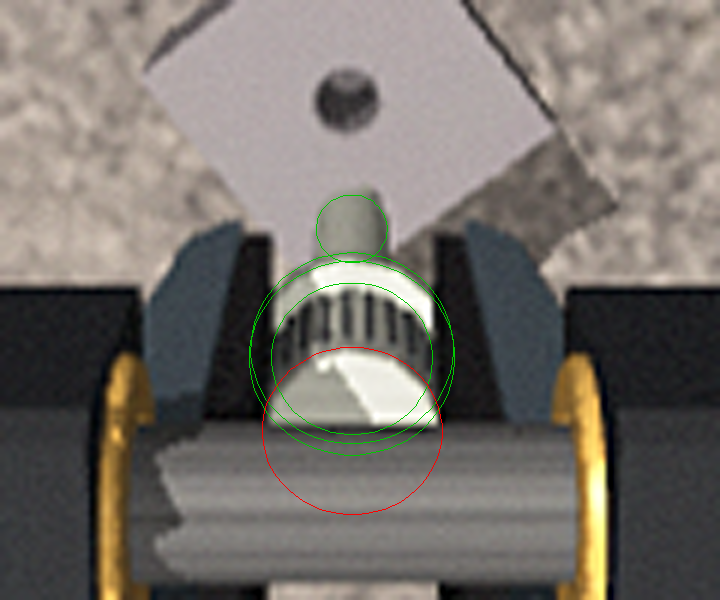

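apply_moves:
  series:
    - [[0,-25,12],0]
    - [[0,-40,19],0]
    - [[0,-45,21],0]
    - [[0,-45,21],0]
    - [[0,-45,21],0]
    - [[0,-45,21],0]
    - [[0,-45,21],0]
    - [[0,-35,17],0]

```text
clock: 20.8
position: [0.482, -0.1657, 0.1767]
tcp_rot: [0.404, 1.534, -0.404]
wrist_force: [0.6, 0.9, -0.5]
finger_gap: 0.187
```

apply_moves:
  series:
    - [[0,-20,10],0]
    - [[0,-7,2.6],0]
    - [[0,0,0],0]
    - [[0,0,0],0]
    - [[0,0,0],0]
    - [[0,0,0],0]
    - [[0,0,0],0]
    - [[0,0,0],0]

```text
clock: 21.6
position: [0.4808, -0.1927, 0.1775]
tcp_rot: [0.403, 1.533, -0.403]
wrist_force: [1.2, 0.5, -0.6]
finger_gap: 0.185
```

```bash
python3 - <<'E'
from h import *
s=st();plan(F(0,0,140));print(toF(s['position']))
c=get_calibration('wrist');p,d=capture('wrist');save('w10',p)
print(w2px(c,F(0,0,70)))
E
```

```text
{'clock': 21.6, 'joint_positions': [-0.4964, 0.3868, 1.6538, 0.0, 1.1009, 0.0172], 'position': [0.4808, -0.1927, 0.1775], 'tcp_rot': [0.4026, 1.533, -0.4026], 'wrist_force': [1.1888, 0.4821, -0.5821], 'moment': [0.0236, -0.026, -0.0324], 'finger_gap': 0.1854}
shift mm (tool x,y,z) [37.5 -0.2  0.4]
[-0.18370936  0.40956247]
(np.float64(318.5868754148228), np.float64(193.26557549178236))
```

View pics/w10.png

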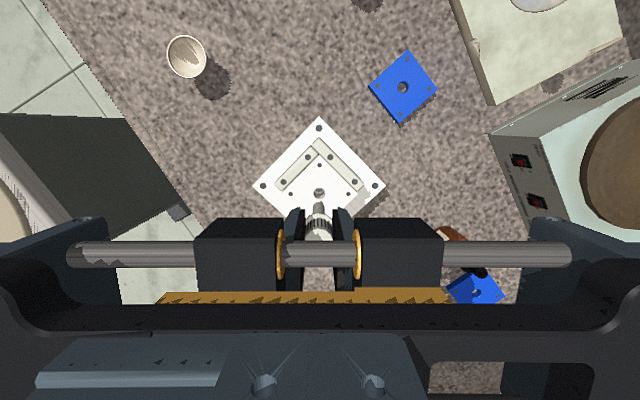

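apply_moves:
  series:
    - [[6,0,0.4],0]
    - [[8,0,0],0]
    - [[8,0,0],0]
    - [[8,0,0],0]
    - [[6,0,0],0]
    - [[2,0,0],0]
    - [[0,0,0],0]
    - [[0,0,0],0]

```text
clock: 22.45
position: [0.4812, -0.1933, 0.1396]
tcp_rot: [0.403, 1.533, -0.403]
wrist_force: [0.7, 0.4, -0.4]
finger_gap: 0.183
```

```bash
python3 - <<'E'
from h import *
s=st();print(toF(s['position']));plan(F(0,0,130))
c=get_calibration('wrist');p,d=capture('wrist');save('w11',cv2.resize(p[130:260,230:410],None,fx=4,fy=4,interpolation=cv2.INTER_CUBIC))
print(w2px(c,F(0,0,70)))
E
```

```text
{'clock': 22.45, 'joint_positions': [-0.4971, 0.4377, 1.6963, 0.0, 1.0074, 0.0171], 'position': [0.4812, -0.1933, 0.1396], 'tcp_rot': [0.403, 1.5327, -0.4031], 'wrist_force': [0.6986, 0.3875, -0.3721], 'moment': [-0.0653, -0.0267, 0.0301], 'finger_gap': 0.1828}
[ 0.03155699 -0.30730143]
shift mm (tool x,y,z) [ 9.6  0.2 -0.2]
(np.float64(317.91585129562316), np.float64(202.77027467701217))
```

View pics/w11.png

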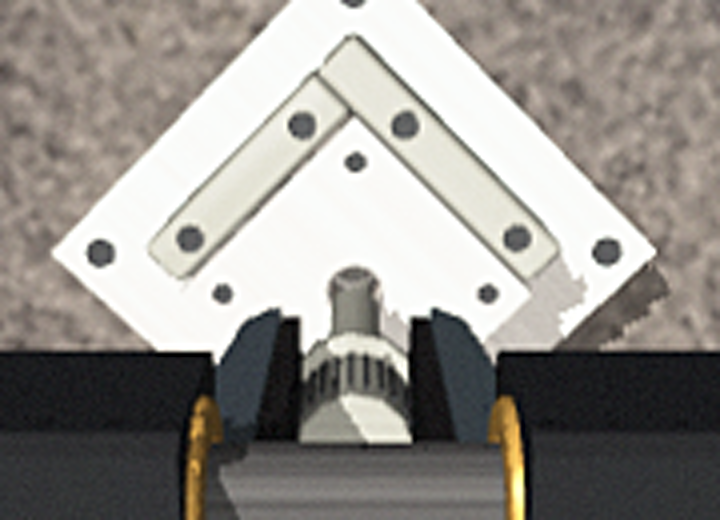

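apply_moves:
  series:
    - [[2,0,-0.2],0]
    - [[2,0,0],0]
    - [[2,0,0],0]
    - [[2,0,0],0]
    - [[2,0,0],0]
    - [[2,0,0],0]
    - [[1,0,0],0]
    - [[0,0,0],0]

```text
clock: 23.3
position: [0.4808, -0.1931, 0.1262]
tcp_rot: [0.403, 1.533, -0.403]
wrist_force: [0.2, 0.8, -1.6]
finger_gap: 0.185
```

apply_moves:
  series:
    - [[2,0,0],0]
    - [[2,0,0],0]
    - [[2,0,0],0]
    - [[2,0,0],0]
    - [[2,0,0],0]
    - [[2,0,0],0]
    - [[0,0,0],0]
    - [[0,0,0],0]

```text
clock: 24.1
position: [0.4808, -0.1931, 0.1144]
tcp_rot: [0.403, 1.533, -0.403]
wrist_force: [0.6, 0.4, -0.0]
finger_gap: 0.187
```

```bash
python3 - <<'E'
from h import *
s=st();print(toF(s['position']),rot().T@s['wrist_force'])
E
```

```text
{'clock': 24.1, 'joint_positions': [-0.4971, 0.4737, 1.7227, -0.0, 0.9454, 0.0171], 'position': [0.4808, -0.1931, 0.1144], 'tcp_rot': [0.403, 1.5332, -0.403], 'wrist_force': [0.6422, 0.3595, -0.0296], 'moment': [-0.0888, 0.0327, 0.0076], 'finger_gap': 0.1872}
[-0.26725808 -0.0111706 ] [0.02948432 0.62890617 0.38239279]
```

apply_moves:
  series:
    - [[2,0,0],0]
    - [[2,0,0],0]
    - [[2,0,0],0]
    - [[2,0,0],0]
    - [[2,0,0],0]
    - [[2,0,0],0]
    - [[0,0,0],0]
    - [[0,0,0],0]

```text
clock: 24.9
position: [0.4808, -0.1931, 0.1023]
tcp_rot: [0.403, 1.533, -0.403]
wrist_force: [-0.6, 0.1, -1.3]
finger_gap: 0.185
```

apply_moves:
  series:
    - [[2,0,0],0]
    - [[2,0,0],0]
    - [[2,0,0],0]
    - [[2,0,0],0]
    - [[2,0,0],0]
    - [[2,0,0],0]
    - [[0,0,0],0]
    - [[0,0,0],0]

```text
clock: 25.7
position: [0.4809, -0.1931, 0.0903]
tcp_rot: [0.403, 1.533, -0.403]
wrist_force: [0.0, -0.7, -1.3]
finger_gap: 0.19
```

```bash
python3 - <<'E'
from h import *
s=st();print(toF(s['position']),rot().T@s['wrist_force'])
E
```

```text
{'clock': 25.7, 'joint_positions': [-0.4971, 0.5103, 1.7448, 0.0, 0.8867, 0.0171], 'position': [0.4809, -0.1931, 0.0903], 'tcp_rot': [0.4031, 1.5332, -0.403], 'wrist_force': [0.0391, -0.6524, -1.2694], 'moment': [-0.1019, 0.0168, -0.0236], 'finger_gap': 0.1899}
[-0.26023045 -0.02934616] [ 1.26934636 -0.54879172  0.35517048]
```

Tip is in the bore; feel for the socket.

apply_moves:
  series:
    - [[1,0,0],0]
    - [[1,0,0],0]
    - [[1,0,0],0]
    - [[1,0,0],0]
    - [[1,0,0],0]
    - [[0.5,0,0],0]
    - [[0.5,0,0],0]
    - [[0,0,0],0]

```text
clock: 26.5
position: [0.4809, -0.1931, 0.0843]
tcp_rot: [0.403, 1.533, -0.403]
wrist_force: [-1.3, -0.6, -1.5]
finger_gap: 0.188
```

```bash
python3 - <<'E'
from h import *
s=st();print(toF(s['position']),rot().T@s['wrist_force'])
E
```

```text
{'clock': 26.5, 'joint_positions': [-0.4971, 0.5197, 1.75, -0.0, 0.8719, 0.017], 'position': [0.4809, -0.1931, 0.0843], 'tcp_rot': [0.403, 1.533, -0.403], 'wrist_force': [-1.3378, -0.5554, -1.5491], 'moment': [-0.1211, -0.0051, 0.0391], 'finger_gap': 0.1876}
[-0.23190107 -0.03645586] [ 1.54915635 -1.14143224 -0.89159245]
```

apply_moves:
  series:
    - [[0.5,0,0],0]
    - [[0.5,0,0],0]
    - [[0.5,0,0],0]
    - [[0.5,0,0],0]
    - [[0,0,0],0]
    - [[0,0,0],0]
    - [[0,0,0],0]
    - [[0,0,0],0]

```text
clock: 27.3
position: [0.4809, -0.1931, 0.0824]
tcp_rot: [0.403, 1.533, -0.403]
wrist_force: [-0.4, -0.8, -1.2]
finger_gap: 0.183
```

```bash
python3 - <<'E'
from h import *
s=st();print(toF(s['position']),rot().T@s['wrist_force'])
E
```

```text
{'clock': 27.3, 'joint_positions': [-0.4971, 0.5228, 1.7517, 0.0, 0.8672, 0.017], 'position': [0.4809, -0.1931, 0.0824], 'tcp_rot': [0.403, 1.533, -0.403], 'wrist_force': [-0.4242, -0.7855, -1.2489], 'moment': [-0.0788, -0.0291, -0.02], 'finger_gap': 0.1825}
[-0.22982153 -0.04636567] [ 1.2488475  -0.89261824  0.01700049]
```

apply_moves:
  series:
    - [[0.5,0,0],0]
    - [[0.5,0,0],0]
    - [[0.5,0,0],0]
    - [[0.5,0,0],0]
    - [[0.5,0,0],0]
    - [[0,0,0],0]
    - [[0,0,0],0]
    - [[0,0,0],0]

```text
clock: 28.1
position: [0.4809, -0.1931, 0.0799]
tcp_rot: [0.403, 1.533, -0.403]
wrist_force: [-0.2, -0.6, -1.2]
finger_gap: 0.182
```

```bash
python3 - <<'E'
from h import *
s=st();print(toF(s['position']),rot().T@s['wrist_force'])
c=get_calibration('wrist');p,d=capture('wrist');save('w12',cv2.resize(p[130:260,230:410],None,fx=4,fy=4,interpolation=cv2.INTER_CUBIC))
E
```

```text
{'clock': 28.1, 'joint_positions': [-0.4971, 0.5268, 1.7538, 0.0001, 0.8611, 0.0171], 'position': [0.4809, -0.1931, 0.0799], 'tcp_rot': [0.4031, 1.533, -0.403], 'wrist_force': [-0.1867, -0.6456, -1.199], 'moment': [-0.0867, -0.0029, -0.007], 'finger_gap': 0.1817}
[-0.21265034 -0.02667712] [ 1.19895221 -0.65398147  0.15506311]
```

View pics/w12.png

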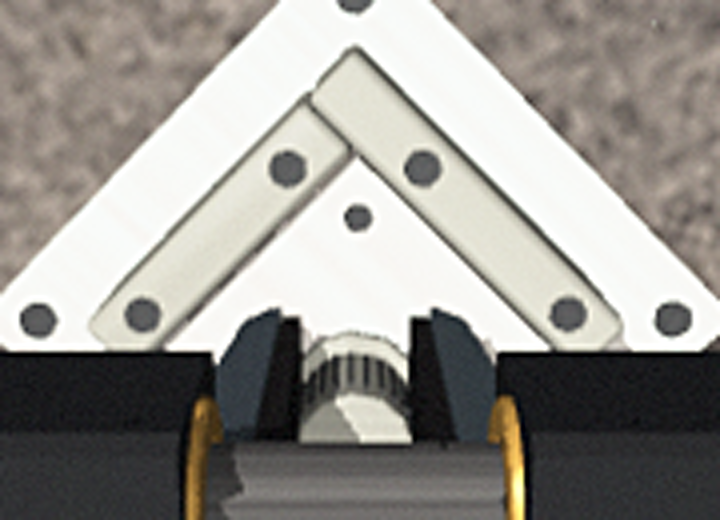

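apply_moves:
  series:
    - [[0.5,0,0],0]
    - [[0.5,0,0],0]
    - [[0.5,0,0],0]
    - [[0.5,0,0],0]
    - [[0.5,0,0],0]
    - [[0,0,0],0]
    - [[0,0,0],0]
    - [[0,0,0],0]

```text
clock: 28.95
position: [0.4809, -0.1931, 0.0774]
tcp_rot: [0.403, 1.533, -0.403]
wrist_force: [-0.5, -0.1, -1.4]
finger_gap: 0.186
```

```bash
python3 - <<'E'
from h import *
s=st();print(toF(s['position']),rot().T@s['wrist_force'])
E
```

```text
{'clock': 28.95, 'joint_positions': [-0.4971, 0.5308, 1.7558, 0.0, 0.8551, 0.0171], 'position': [0.4809, -0.1931, 0.0774], 'tcp_rot': [0.4031, 1.533, -0.403], 'wrist_force': [-0.4714, -0.1413, -1.4026], 'moment': [-0.162, -0.0594, 0.0015], 'finger_gap': 0.1857}
[-0.23302155 -0.04031409] [ 1.40265421 -0.35495539 -0.34084845]
```

apply_moves:
  series:
    - [[0.3,0,0],0]
    - [[0.3,0,0],0]
    - [[0.3,0,0],0]
    - [[0.3,0,0],0]
    - [[0,0,0],0]
    - [[0,0,0],0]
    - [[0,0,0],0]
    - [[0,0,0],0]

```text
clock: 29.75
position: [0.481, -0.1931, 0.0767]
tcp_rot: [0.403, 1.532, -0.403]
wrist_force: [-2.3, 1.4, 10.3]
finger_gap: 0.186
```

```bash
python3 - <<'E'
from h import *
s=st();print(toF(s['position']),rot().T@s['wrist_force'])
E
```

```text
{'clock': 29.75, 'joint_positions': [-0.497, 0.5319, 1.7566, 0.0002, 0.8527, 0.0171], 'position': [0.481, -0.1931, 0.0767], 'tcp_rot': [0.403, 1.5325, -0.403], 'wrist_force': [-2.2948, 1.4473, 10.3032], 'moment': [0.2921, 0.3735, -0.0093], 'finger_gap': 0.1858}
[-0.0773849  -0.03185159] [-10.30446382   0.13296667  -2.7051683 ]
```

apply_moves:
  series:
    - [[-0.2,0,0],0]
    - [[0,0,0],0]
    - [[0,0,0],0]
    - [[0,0,0],0]
    - [[0,0,0],0]
    - [[0,0,0],0]
    - [[0,0,0],0]
    - [[0,0,0],0]
  hand: 45

```text
clock: 30.55
position: [0.4809, -0.1931, 0.0764]
tcp_rot: [0.403, 1.533, -0.403]
wrist_force: [0.0, -0.3, 0.4]
finger_gap: 0.488
```

apply_moves:
  series:
    - [[-5,0,0],0]
    - [[-10,0,0],0]
    - [[-20,0,0],0]
    - [[-20,0,0],0]
    - [[-20,0,0],0]
    - [[-20,-30,0],0]
    - [[0,-30,0],0]
    - [[0,0,0],0]

```text
clock: 31.35
position: [0.4506, -0.2479, 0.173]
tcp_rot: [0.403, 1.531, -0.406]
wrist_force: [0.0, 0.5, -0.2]
finger_gap: 0.496
```

```bash
python3 - <<'E'
from h import *
s=st()
c=get_calibration('wrist');p,d=capture('wrist');save('w13',p)
u,v=w2px(c,F(0,0,93)); print(u,v);u,v=int(round(u)),int(round(v))
save('w13z',cv2.resize(p[v-60:v+60,u-75:u+75],None,fx=5,fy=5,interpolation=cv2.INTER_CUBIC))
for dv in(-6,-3,0,3,6): print([round(float(px2w(c,u+du,v+dv,d[v+dv,u+du])[2])*1000,1) for du in(-6,-3,0,3,6)])
for x,y in((20,0),(0,20),(-20,0),(0,-20),(0,34),(48,0)):
    a,b=map(lambda t:int(round(t)),w2px(c,F(x,y,70))); print((x,y),np.round(px2w(c,a,b,d[b,a])*1000,1)[2])
E
```

```text
{'clock': 31.35, 'joint_positions': [-0.6186, 0.3868, 1.6697, -0.0007, 1.0828, -0.1021], 'position': [0.4506, -0.2479, 0.173], 'tcp_rot': [0.4032, 1.5307, -0.4055], 'wrist_force': [0.018, 0.5044, -0.1791], 'moment': [0.0251, -0.0248, -0.0016], 'finger_gap': 0.4956}
317.36732824974695 131.22530641690747
[94.0, 93.7, 92.5, 93.9, 93.9]
[92.5, 93.0, 93.3, 95.0, 93.9]
[93.8, 93.8, 94.3, 93.1, 94.3]
[93.8, 95.8, 94.4, 95.3, 93.3]
[93.6, 93.1, 94.5, 93.7, 95.5]
(20, 0) 70.6
(0, 20) 71.1
(-20, 0) 71.4
(0, -20) 70.3
(0, 34) 67.6
(48, 0) 31.8
```

View pics/w13z.png

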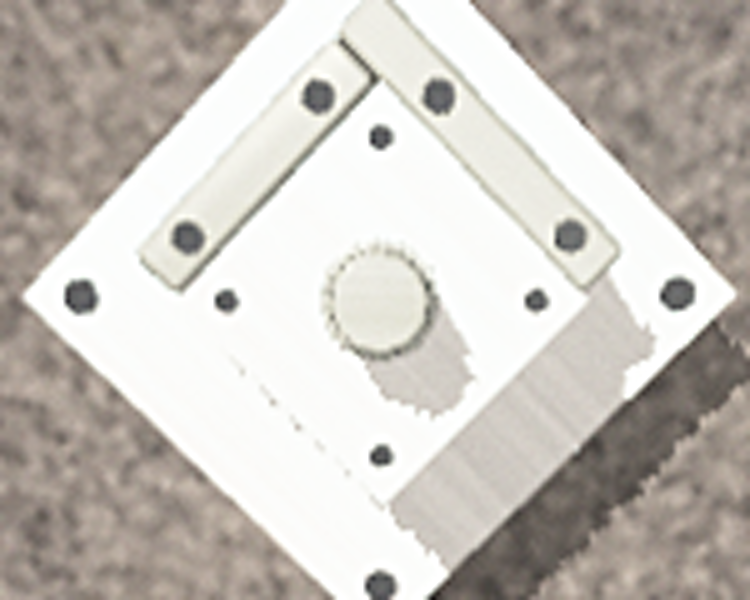

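```bash
python3 - <<'E'
from h import *
p,d=capture('scene');save('s9',p)
p,d=capture('top');save('t9',p)
print(sense()['clock'])
E
```

```text
31.5
```

View pics/t9.png

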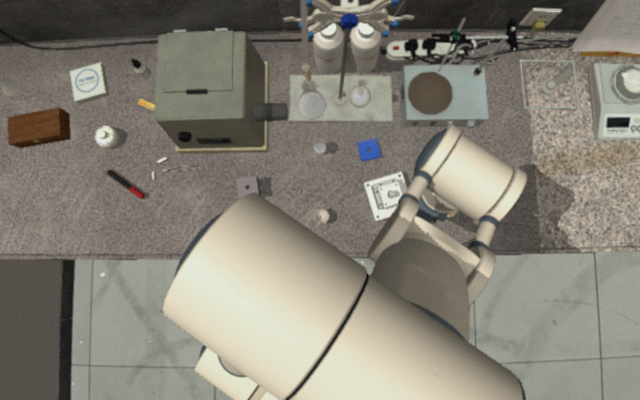

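View pics/w13.png

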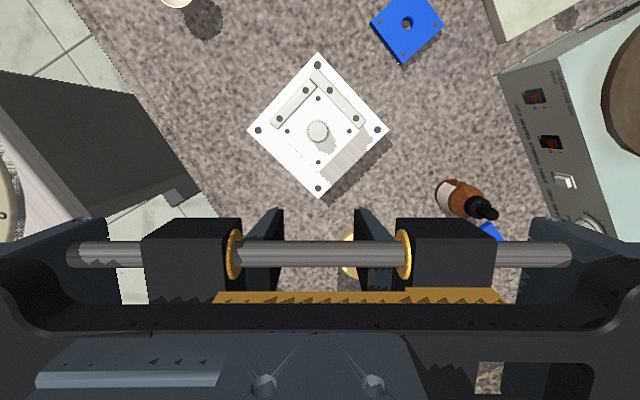

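```bash
python3 -c "
from h import *
print(finish_job())"
```

```text
the job is handed in; nothing more can be done
None
```

The pin is fully home through all three plates, released, and the job is handed in. It took about 31.5 s of the 70 s allowed.

- **Aligning the plates:** I squeezed the stack against the +y fence and then the +x fence, at about 15 N. Both squeezes stopped at 69.1 mm, where 68 mm was expected. Two equal stops suggested a jaw-scale offset. The hole in the top plate then lay within about 0.2 mm of the estimated bore. The two lower plates were not measured separately.
- **Inserting the pin:** I took the pin from its stand and lowered it through the stack without resistance. The tang went straight into the slot at the angle I was already holding, so I made no turning search and no turn test.
- **Contact:** the first contact, about 10 N, came at a tool height of 76.7 mm. The expected height with the pin home was 76.6 mm, and 84.6 mm with the tang lying across the slot.
- **Check after letting go:** depth readings put the knob top at about 93.9 mm and the top plate at about 70.9 mm. That is 23 mm apart, the height of flange plus knob, so the flange sits flat; the tang across the slot would have given 31 mm.
- **Bystanders:** the gripper was clear of everything, with no force at the wrist. In the last pictures the crucible, the dropper bottle, the nearer blue plate and the glass bottle I took for the weighing bottle looked unmoved. The arm or gripper hid most of the tape roll and the second blue plate. It also hid the red stopper, and I did not check the tweezers separately.

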